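# Feel for the clear bay and seat a new print-head cartridge

## Task

Two of the three bays in the print-head dock still hold the jammed end of an old cartridge, hidden under the dust flaps. Feel down the bays with the yellow spring feeler, gently so that its pin is never driven near its end stop, until you have felt the bare floor of the one clear bay, and stand the feeler back in its blue stand. Then press the red-headed cartridge fully home in the clear bay without forcing it, let go, and leave the spool, glue jar and scraper where they are.

Things in the scene. Friction and masses are not known exactly. Their poses are not given: they have to be found in the camera images.
- dock: Fixed grey block, 70 (x) x 186 (y) x 66 (z) mm, with three like bays in a row along its y. Origin: centre of its underside, on the table; yaw varies. Bays: 26 mm square, sides along dock x and y, orange mouth chamfered from 34 to 26 mm over the top 4 mm, floor 54 mm below the mouth (a flat copper plate that yields: 2 N, then 2.5 N/mm, at most 4 mm). In two bays (it varies) a jammed, rigid, flat black stub leaves only 30 or 36 mm of depth.
- bay1 (a point): Centre of the mouth of the bay at dock y = -60 mm, in the plane of the dock's top (66 mm above the table), axes as the dock's. In every bay a black dust flap 6 mm below the mouth, hinged on the dock's +x side, hides the inside. Pushed, it swings down against that wall: 1 to 2 N for the feeler in mid-bay, up to about 7 N for the cartridge. It springs shut again.
- bay2 (a point): Centre of the mouth of the middle bay, at dock y = 0, else as bay1.
- bay3 (a point): Centre of the mouth of the bay at dock y = +60 mm, else as bay1.
- stand: Fixed blue square post, 40 x 40 x 80 mm high, on a 64 mm base, with an upright 18 mm square hole (mouth chamfered to 26 mm) for the feeler. Origin: centre of the base's underside, on the table. The feeler hangs in it by its flange on the post's top, the feeler's origin then 8 mm above the table.
- feeler: Loose upright spring feeler, 122 g, 140 mm long. Origin: rounded end of its pin when fully out; z up its length. From the origin up: brass-ended pin 7 mm thick (0 to 25 mm), steel sleeve 12 mm thick (25 to 72), dark flange 36 mm across (72 to 77), yellow square handle 20 x 20 mm (77 to 140), sides along the feeler's x and y. Yaw varies.
- feeler_tip (a point): The rounded end of the feeler's pin, which moves up into the sleeve as the pin is pressed.
- feeler_pin (a joint): How far the feeler's pin is pressed in, m: 0 fully out, end stop at 0.014; it must stay below 0.011. Spring: 1.5 N to start moving, then 0.5 N more per mm (4 N at 5 mm, 7 N at 11 mm).
- cartridge: New cartridge, loose, about 130 g, upright on the mat. Origin: centre of its bottom; z up. Aluminium plug 24 x 24 mm (0 to 62 mm), red finned head 34 x 34 mm (62 to 102 mm), sides along its x and y. Goes into a bay any way round by quarter turns. Fully home, its bottom is on the floor and the head's underside 8 mm above the dock's top. Over 25 N against the dock is forcing it.
- mat: Fixed blue mat, 80 x 80 x 3 mm, on which the cartridge stands. Origin: centre of its underside, on the table.
- spool: Bystander: small green filament spool lying flat, 100 mm across, 42 mm high. Origin: centre of its underside.
- glue: Bystander: white glue jar with orange cap, 36 mm across, 95 mm high. Origin: centre of its underside.
- scraper: Bystander: scraper lying on the table near the robot, along its own x. Origin: centre of its underside.

How it is judged (in metres and radians):
On the way, in this order (a step that is already met when the one before it is completed fails the run):
1. the feeler's pin has felt the floor of the clear bay (tip at least 50.5 mm below the mouth) (((z of feeler_tip in the frame of bay1 below -0.0505 m and horizontal distance between feeler_tip and bay1 below 0.011 m) or (z of feeler_tip in the frame of bay2 below -0.0505 m and horizontal distance between feeler_tip and bay2 below 0.011 m) or (z of feeler_tip in the frame of bay3 below -0.0505 m and horizontal distance between feeler_tip and bay3 below 0.011 m))), for 0.1 s.
2. the feeler is back in its stand, upright, its flange on the stand's top (horizontal distance between feeler and stand below 0.008 m and z of feeler in the frame of stand below 0.013 m and angle between feeler's own z axis and vertical below 0.12 rad and linear speed of feeler below 0.02 m/s), for 0.1 s.
3. the cartridge is fully home in the clear bay (((z of cartridge in the frame of bay1 below -0.0515 m and horizontal distance between cartridge and bay1 below 0.004 m) or (z of cartridge in the frame of bay2 below -0.0515 m and horizontal distance between cartridge and bay2 below 0.004 m) or (z of cartridge in the frame of bay3 below -0.0515 m and horizontal distance between cartridge and bay3 below 0.004 m))), for 0.2 s.
At the end, for the whole second after the job is handed in: Cartridge at rest in the clear bay: upright (0.08 rad), within 4 mm of its centre line, bottom within 2.5 mm of the floor. Feeler at rest in its stand: within 8 mm of centre, upright (0.12 rad), within 5 mm of its seat. Spool, glue jar, scraper within 25 mm of their starts (((z of cartridge in the frame of bay1 below -0.0515 m and horizontal distance between cartridge and bay1 below 0.004 m) or (z of cartridge in the frame of bay2 below -0.0515 m and horizontal distance between cartridge and bay2 below 0.004 m) or (z of cartridge in the frame of bay3 below -0.0515 m and horizontal distance between cartridge and bay3 below 0.004 m)) and horizontal distance between feeler and stand below 0.008 m and z of feeler in the frame of stand below 0.013 m and angle between feeler's own z axis and vertical below 0.12 rad and angle between cartridge's own z axis and vertical below 0.08 rad and linear speed of each of cartridge, feeler below 0.01 m/s and distance of each of spool, glue, scraper from where it was at the start of the episode below 0.025 m); the robot touches nothing.
It fails at once if the feeler's pin is pressed in more than 11 mm (value of joint feeler_pin above 0.011 m).
It fails at once if the cartridge is pressed against the dock with more than 25 N (contact force between cartridge and dock above 25 N).
It fails at once if the spool is moved more than 25 mm (distance of spool from where it was at the start of the episode above 0.025 m).
It fails at once if the glue is moved more than 25 mm (distance of glue from where it was at the start of the episode above 0.025 m).
It fails at once if the scraper is moved more than 25 mm (distance of scraper from where it was at the start of the episode above 0.025 m).
It also fails if it takes over 72 s, if anything falls off the work surface, if the arm or the gripper's body presses on something with over 40 N, if the wrist force passes 120 N, or if a joint passes its speed limit or range.

## Robot

A 6-joint arm with a two-finger parallel gripper is mounted at the origin on the work surface. World frame = base frame: x ahead of the robot, y to its left, z up, the work surface at z = 0. Lengths are in m, angles in degrees, forces in N, time in s.
With the tool pointing down it reaches from about 0.3 to 0.75 m from the base axis. Payload 8.5 kg.
Tool frame: the origin (TCP) lies at the very end of the fingers, on their centre line; the grasp point (between the pads) lies env.pinch_z behind it (env.pinch_z is the distance from the TCP to the grasp point, in m); z points along the fingers, y is the line along which they close (so a half turn about z gives the same grasp; the last joint's range is limited). The gripper opens to 85 mm and grips with 20 to 120 N. Pads are 22 mm wide; open, the fingers measure 114 mm over their backs; the gripper's body (76 mm by 85 mm) begins 54 mm behind the grasp point. The pads swing forward as they close: fully open they stand 13 mm farther back than shut.
Start: joints at [60.946, 21.807, 74.336, -0, 83.858, -12.336], TCP at [0.158, 0.527, 0.231] pointing down, gripper open.
Joint ranges: [-178.18, 178.18], [-50.72, 133.34], [12.68, 142.11], [-81.47, 261.47], [9.98, 163.14], [-165.26, 165.26]. Speed limits (degrees/s): [136.94, 136.94, 180, 180, 180, 180].

## Interface

Orientations are given as a 3x3 rotation matrix whose columns are the frame's x, y, z axes.
In Python, from rig import telemetry, get_image, env gives the robot as it stands. The module is installed in compiled form; this text tells all that it offers.
- The arm moves only by the tool apply_moves, never from a script. Its argument "series" is a list of rows, each a list of 7 numbers: the shift along the tool's x, y, z in mm, then the turn, a rotation vector about the tool's x, y, z in degrees, then the opening, from 0 (shut) to 1 (fully open). A call has 1 to 12 rows; each row shifts and turns the commanded pose from where the row before left it, along the tool's axes as they then stand; what a row does not reach is not made up. A row lasts 1/8 s, in which the tool goes at most 62.5 mm and 10.7 degrees, less where a joint would pass 70% of its speed; a pose out of reach is approached as far as the arm can. A call with a gripper value outside its range is refused whole. The fingers move at their own pace and stop on an object; "grip_force" is the grip in N (left out, the last holds). Time passes only in rows, so rows that do not move let the fingers close. It gives the time, the measured TCP pose, the force, the opening and the grip force at its end, in the units of the state.
- telemetry.observe(): the state, without advancing time (a new reading comes with each control period).
- get_image(name): name is "side" or "top" or "wrist"; returns a dict with "frame" (400x640x3 uint8, red, green, blue), "z_map" (400x640 float32, m along the optical axis (not along the pixel's ray), 0 where there is no reading), "vertical_fov" (degrees; the focal length in pixels is half the picture's height over the tangent of half this angle, whatever the lens; pixels are square), "cx", "cy" (the principal point, pixels), "eye" and "attitude" of the camera in the world; the wrist camera has in their place "mount" (4x4, takes a point from camera to tool coordinates, whose origin is the TCP and whose axes are the flange's). Camera axes: x right, y up, looking along -z (the intrinsics and any distortion apply to the point x, -y, -z); pixel columns grow to the right and rows downward; lengths in m; the calibration is good to about 2 mm. The wrist camera is an equidistant fisheye: a pixel r from the principal point sees the ray r / f radians off the axis. A picture is of the moment at which its call begins: read the wrist's pose just before it.
- env.close_job(): hands the job in; it is judged then, once.
The state is a dict: "time_s": time; "q": joint angles; "qvel": joint speeds; "joint_efforts": joint torques, N m; "position": TCP position; "tool_rot": TCP orientation; "ft_force": force on the tool from outside, world axes, zero at the start; "wrist_torque": the same for the moment, N m; "grip_width": finger opening in m; "gripper_force": force on a finger pad.
Only numpy, scipy, OpenCV 4.12 (cv2) and the standard library are available. Lean on these libraries where they do the work, as an engineer would, in place of code of your own. Each camera call takes 0.05 s, during which the arm holds its last target. There are 200 camera calls.

## Working session

There is one attempt and no reset: what is moved stays moved. The work goes in short steps, Python scripts to look and compute and a tool call to move; the robot and the scene stay as the last step left them, time stands still between calls to the robot, and variables do not carry over. Pictures are saved under pics/ and viewed, at most 10 in all, crops included, and the job is handed in when it is done.

Besides the shell and the picture viewer there is one more tool, called as name(argument=value, ...), one argument or row to a line, values as JSON. apply_moves: Moves the arm, as the interface text tells. Its arguments: {"type":"object","properties":{"series":{"type":"array"},"grip_force":{"type":"number"}},"required":["series"]}

```bash
mkdir -p pics; ls
python3 - <<'E'
from rig import telemetry,get_image,env
import cv2,numpy as np
s=telemetry.observe();print(s,env.pinch_z)
for n in("top","side"):
    d=get_image(n);cv2.imwrite(f"pics/{n}0.png",d["frame"][:,:,::-1]);np.savez(f"{n}0.npz",**d)
    print({k:v for k,v in d.items() if k not in("frame","z_map")})
E
```

```text
pics
{'time_s': 0.0, 'q': array([ 6.09459929e+01,  2.18404137e+01,  7.43845462e+01, -7.17055438e-04,
        8.38585646e+01, -1.23339701e+01]), 'qvel': array([-0.01428762, -0.02246163,  0.03311212,  0.07587057, -0.00531738,
       -0.01507777]), 'joint_efforts': array([-2.09616162e-03, -4.48468387e+01, -2.31278372e+01, -2.62253543e-04,
        4.83331489e-03, -2.95119662e-05]), 'position': array([0.15807461, 0.52648653, 0.23071841]), 'tool_rot': array([[-9.57722226e-01,  2.87693676e-01, -6.97068656e-04],
       [ 2.87694365e-01,  9.57721417e-01, -1.28037687e-03],
       [ 2.99241251e-04, -1.42678812e-03, -9.99998937e-01]]), 'ft_force': array([0.34845912, 0.05625808, 0.15150692]), 'wrist_torque': array([0.02287452, 0.01916703, 0.04232073]), 'gripper_force': 0.0, 'grip_width': 0.08503455007278429} 0.0187
{'vertical_fov': 44.65730704942085, 'cx': 314.95812458865896, 'cy': 194.8279605782559, 'eye': array([ 0.4320348 , -0.00316895,  0.95985401]), 'attitude': array([[ 0.01005704,  0.98647301, -0.16361497],
       [-0.99933771,  0.00419299, -0.03614646],
       [-0.03497147,  0.16387014,  0.98586184]])}
{'vertical_fov': 46.139877223752684, 'cx': 315.9056197263514, 'cy': 201.16373227152798, 'eye': array([ 0.01312125, -0.6318747 ,  0.53175943]), 'attitude': array([[ 0.76373204,  0.30157518, -0.57075896],
       [-0.64502698,  0.39152987, -0.65623513],
       [ 0.02556496,  0.86934273,  0.49354803]])}
```

View pics/top0.png

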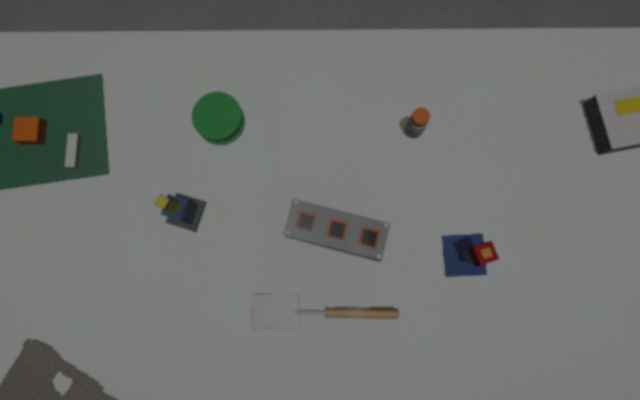

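View pics/side0.png

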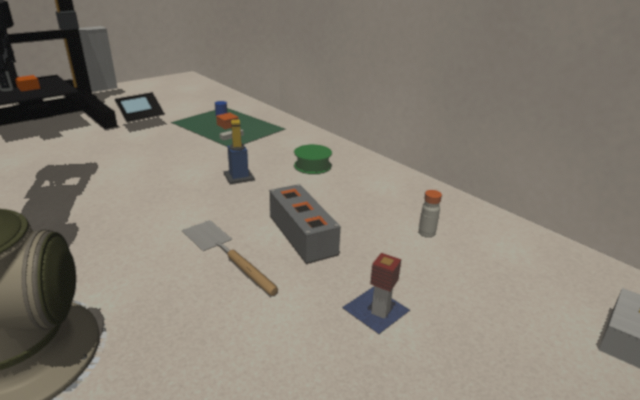

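The top view shows the feeler handle at (162,202), the dock centred on (337,230), the cartridge head at (485,253), the spool at (218,118), the glue jar at (418,120) and the scraper at (250-398,312). Next I'll turn these into coarse poses from depth.

```bash
cat > h.py <<'E'
import numpy as np,cv2
def cloud(d):
    h,w=d["z_map"].shape;f=h/2/np.tan(np.radians(float(d["vertical_fov"]))/2)
    u,v=np.meshgrid(np.arange(w),np.arange(h));z=d["z_map"]
    P=np.stack([(u-d["cx"])/f*z,-(v-d["cy"])/f*z,-z],-1)
    P=P@np.array(d["attitude"]).T+d["eye"];P[z==0]=np.nan
    return P
def rect(pts):
    (c,s,a)=cv2.minAreaRect((np.asarray(pts)*1000).astype(np.float32));return np.round(c,1),np.round(s,1),round(a,1)
E
python3 - <<'E'
from h import *
for n in("top","side"):
    d=np.load(n+"0.npz");P=cloud(d);X,Y,Z=P[...,0],P[...,1],P[...,2]
    hsv=cv2.cvtColor(d["frame"],cv2.COLOR_RGB2HSV);H,S,V=cv2.split(hsv)
    base=(X>.1)&(X<.8)&(abs(Y)<.6)&(S>110)
    M={"feeler":base&(H>18)&(H<35)&(Z>.1),"red":base&((H<5)|(H>172))&(Z>.085),"mouth":base&(Z>.05)&(Z<.075)&((H<15)|(H>172)),
     "docktop":(X>.2)&(X<.6)&(abs(Y)<.2)&(Z>.058)&(Z<.074),"standtop":base&(H>105)&(H<130)&(Z>.07)&(Z<.09),"mat":base&(H>105)&(H<130)&(Z<.01)&(Y<-.1),
     "standbase":(X>.3)&(X<.55)&(Y>.18)&(Y<.45)&(Z>.005)&(Z<.03),"green":base&(H>45)&(H<80)&(Z>.03)&(Z<.06),"glue":(X>.4)&(X<.7)&(Y<-.1)&(Y>-.3)&(Z>.06)}
    for k,m in M.items():
        if m.sum()>5:print(n,k,m.sum(),np.round(np.median(P[m],0),4),rect(P[m][:,:2]), "zmax",np.round(np.percentile(P[m][:,2],95),4))
E
```

```text
top feeler 182 [0.5515 0.2837 0.1458] (array([513.2,  12.7]), array([577.3,  18.8]), 81.6) zmax 0.1492
top red 268 [ 0.4733 -0.2598  0.1042] (array([ 474.2, -266.8]), array([33.1, 34.1]), 18.5) zmax 0.1067
top mouth 114 [ 0.514  -0.076   0.0632] (array([ 490.9, -124.9]), array([264.8,  33.3]), 77.2) zmax 0.0663
top docktop 3774 [ 0.5176 -0.0098  0.0651] (array([518.3,  -9.7]), array([186.2,  70.5]), 75.8) zmax 0.0679
top standtop 81 [0.5457 0.274  0.0791] (array([496. ,  27.5]), array([573.8,  39.6]), 77.5) zmax 0.0815
top mat 982 [ 0.4684 -0.2463  0.0026] (array([ 474.5, -257.2]), array([73.6, 73.8]), 3.9) zmax 0.0055
top standbase 301 [0.5326 0.2801 0.0077] (array([435.3, 327.4]), array([230.8, 246.8]), 79.7) zmax 0.0215
top green 1750 [0.742  0.2274 0.0415] (array([743.2, 227.2]), array([95.8, 92.8]), 45.4) zmax 0.0441
top glue 582 [ 0.4751 -0.2606  0.1039] (array([ 489.1, -193.3]), array([196.1,  46.5]), 78.9) zmax 0.1072
side feeler 162 [0.5506 0.2816 0.126 ] (array([553.5, 286.6]), array([23.1, 19.1]), 58.3) zmax 0.1464
side red 176 [ 0.4681 -0.2749  0.1029] (array([ 473.7, -269.6]), array([34.6, 32.9]), 18.9) zmax 0.1042
side mouth 222 [ 0.5239 -0.0014  0.0621] (array([520.1,  -9.3]), array([153.1,  32. ]), 75.7) zmax 0.0643
side docktop 1872 [ 0.5137 -0.0251  0.0635] (array([517.1, -11. ]), array([190.5,  72.3]), 75.8) zmax 0.0652
side standbase 178 [0.5363 0.2755 0.0105] (array([540.5, 292.5]), array([65.6, 36.1]), 73.7) zmax 0.0285
side green 334 [0.7416 0.2255 0.0398] (array([742.4, 226.4]), array([81. , 86.8]), 72.7) zmax 0.0415
side glue 948 [ 0.4634 -0.2741  0.0918] (array([ 487.8, -194.8]), array([198.3,  47.7]), 79.3) zmax 0.104
```

```bash
cat >> h.py <<'E'
def plan(pos_mm,yaw=None,op=1,n=8):
    """rows from the present pose to a tool-down pose; yaw = heading of tool x, deg"""
    from rig import telemetry
    s=telemetry.observe();p=s["position"]*1000;R=s["tool_rot"]
    a=np.degrees(np.arctan2(R[1,0],R[0,0]));
    yaw=a if yaw is None else yaw
    d=(yaw-a+180)%360-180
    print("from",np.round(p,1),"yaw",round(a,2),"F",np.round(s["ft_force"],2),"t",s["time_s"],"w",round(s["grip_width"]*1000,1),"gf",round(s["gripper_force"],1),"q6",round(s["q"][5],1))
    print("tilt",np.round(R[:,2],4))
    ac=a;pc=p.copy();D=(np.array(pos_mm)-p)
    for i in range(n):
        c,t=np.cos(np.radians(ac)),np.sin(np.radians(ac));A=np.array([[c,t,0],[t,-c,0],[0,0,-1]]).T
        sh=np.round(A.T@(p+D*(i+1)/n-pc),1 if i==n-1 else 0);pc=pc+A@sh
        tr=np.round(-(a+d*(i+1)/n-ac),1 if i==n-1 else 0)
        ac-=tr;print([float(x) for x in sh]+[0,0,float(tr),op])
E
python3 - <<'E'
from h import *
d=np.load("top0.npz");P=cloud(d);X,Y,Z=np.moveaxis(P,-1,0)
near=(abs(X-.552)<.03)&(abs(Y-.285)<.03)
for lo in(.135,.14):
    m=near&(Z>lo);print(m.sum(),rect(P[m][:,:2]))
m=near&(Z>.07)&(Z<.09);print(rect(P[m][:,:2]))
plan([552,280,285],163,1,11)
E
```

```text
159 (array([555.4, 290.5]), array([21.7, 19.8]), 64.3)
151 (array([555.4, 290.5]), array([21.7, 19.8]), 64.3)
(array([555.5, 290.4]), array([41.3, 40. ]), 72.6)
from [158.1 526.5 230.8] yaw 163.28 F [-0.34  0.39 -0.67] t 0.1 w 85.2 gf 0.0 q6 -12.3
tilt [-6.0e-04 -1.1e-03 -1.0e+00]
[-41.0, -11.0, -5.0, 0, 0, 0.0, 1]
[-40.0, -11.0, -5.0, 0, 0, 0.0, 1]
[-41.0, -11.0, -5.0, 0, 0, 0.0, 1]
[-41.0, -12.0, -5.0, 0, 0, 0.0, 1]
[-41.0, -11.0, -5.0, 0, 0, 0.0, 1]
[-40.0, -11.0, -5.0, 0, 0, 0.0, 1]
[-41.0, -11.0, -5.0, 0, 0, 0.0, 1]
[-41.0, -11.0, -4.0, 0, 0, 0.0, 1]
[-41.0, -11.0, -5.0, 0, 0, 0.0, 1]
[-40.0, -12.0, -5.0, 0, 0, 0.0, 1]
[-41.2, -10.8, -5.2, 0, 0, 0.3, 1]
```

apply_moves(
  series=[
    [-41,-11,-5,0,0,0,1],
    [-41,-11,-5,0,0,0,1],
    [-41,-11,-5,0,0,0,1],
    [-41,-11,-5,0,0,0,1],
    [-41,-11,-5,0,0,0,1],
    [-41,-11,-5,0,0,0,1],
    [-41,-11,-5,0,0,0,1],
    [-41,-11,-5,0,0,0,1],
    [-41,-11,-5,0,0,0,1],
    [-41,-11,-5,0,0,0,1],
    [-41,-11,-5,0,0,0,1],
    [0,0,0,0,0,9,1],
  ],
)

```text
time_s: 1.6
position: [0.5575, 0.2792, 0.2853]
tool_rot: [[-0.898, 0.44, -0.001], [0.44, 0.898, -0.001], [0.001, -0.001, -1.0]]
ft_force: [-0.8, 0.4, -0.3]
grip_width: 0.0857
gripper_force: 0.0
```

Run:
```python
from rig import *
import cv2,numpy as np
s=telemetry.observe();d=get_image("wrist");cv2.imwrite("pics/w1.png",d["frame"][:,:,::-1]);np.savez("w1.npz",pos=s["position"],R=s["tool_rot"],**d)
print(s["position"],s["tool_rot"],d["mount"],d["vertical_fov"],d["cx"],d["cy"],s["q"])
```

```text
[0.55745149 0.27915768 0.28525456] [[-8.98058398e-01  4.39875164e-01 -9.76735712e-04]
 [ 4.39875845e-01  8.98058367e-01 -6.39826164e-04]
 [ 5.95722040e-04 -1.00424371e-03 -9.99999318e-01]] [[ 4.29096283e-04  9.55048219e-01  2.96450189e-01  7.67352003e-02]
 [ 9.99999282e-01 -7.81995305e-05 -1.19551839e-03  3.83502718e-04]
 [-1.11859544e-03  2.96450490e-01 -9.55047567e-01 -1.42415914e-01]
 [ 0.00000000e+00  0.00000000e+00  0.00000000e+00  1.00000000e+00]] 65.70646984690485 318.8137575474164 200.36684525196816 [ 1.57455283e+01  2.80039218e+01  5.53264461e+01 -2.02369633e-02
  9.67334426e+01 -4.81608856e+01]
```

View pics/w1.png

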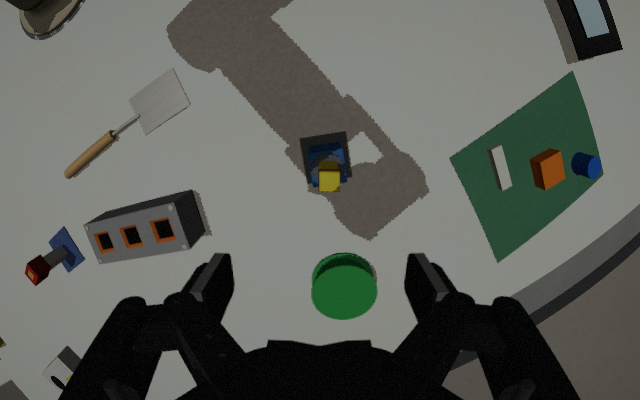

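The wrist view shows the feeler handle at (329,178) just ahead of the fingers, the dock at (145,228) and the cartridge head at (37,270).

```bash
cat >> h.py <<'E'
def wcloud(d):
    h,w=d["z_map"].shape;f=h/2/np.tan(np.radians(float(d["vertical_fov"]))/2)
    u,v=np.meshgrid(np.arange(w),np.arange(h));x=u-d["cx"];y=v-d["cy"];r=np.hypot(x,y)+1e-9;t=r/f;z=d["z_map"]
    P=np.stack([np.tan(t)*x/r*z,-np.tan(t)*y/r*z,-z],-1)
    M=np.array(d["mount"]);P=P@M[:3,:3].T+M[:3,3];P=P@np.array(d["R"]).T+d["pos"];P[(z==0)|(t>1.3)]=np.nan
    return P
def snap(name):
    from rig import telemetry,get_image
    s=telemetry.observe();d=get_image("wrist");d=dict(d,pos=s["position"],R=s["tool_rot"]);np.savez(name+".npz",**d)
    cv2.imwrite("pics/"+name+".png",d["frame"][:,:,::-1]);return d
def box(P,c,r,lo,hi):
    X,Y,Z=np.moveaxis(P,-1,0);m=(abs(X-c[0]/1000)<r/1000)&(abs(Y-c[1]/1000)<r/1000)&(Z>lo/1000)&(Z<hi/1000);return P[m],m
def rrect(Q):
    return len(Q),rect(Q[:,:2]),"zmed",np.round(np.median(Q[:,2])*1000,1)
E
python3 - <<'E'
from h import *
d=np.load("w1.npz");P=wcloud(d)
print("feeler",rrect(box(P,(555,290),30,138,160)[0]))
print("standtop",rrect(box(P,(555,290),35,75,86)[0]))
print("standbase",rrect(box(P,(555,290),50,4,30)[0]))
print("dock",rrect(box(P,(518,-10),120,60,72)[0]))
print("red",rrect(box(P,(474,-268),40,95,112)[0]))
Q,m=box(P,(518,-10),120,55,74)
H,S,V=cv2.split(cv2.cvtColor(d["frame"],cv2.COLOR_RGB2HSV));mm=m&(S>120)&(H<18);print("mouth",rrect(P[mm]))
E
```

```text
feeler (493, (array([554.2, 292.1]), array([20.7, 20.4]), 63.9), 'zmed', np.float64(147.5))
standtop (696, (array([554.6, 291.6]), array([40.9, 40.7]), 72.0), 'zmed', np.float64(80.9))
standbase (927, (array([554.7, 291.8]), array([64.9, 65. ]), 73.3), 'zmed', np.float64(7.9))
dock (4239, (array([517.9,  -8.6]), array([188.1,  72. ]), 75.9), 'zmed', np.float64(65.2))
red (229, (array([ 474.8, -265.2]), array([35.2, 37.5]), 19.5), 'zmed', np.float64(103.9))
mouth (607, (array([518.2,  -8.8]), array([155.3,  34.6]), 75.9), 'zmed', np.float64(63.1))
```

apply_moves(
  series=[
    [8.4,9.8,30,0,0,0,1],
    [0,0,30,0,0,0,1],
    [0,0,30,0,0,0,1],
    [0,0,30,0,0,0,1],
    [0,0,30,0,0,0,1],
    [0,0,24,0,0,0,1],
    [0,0,10,0,0,0,1],
    [0,0,0,0,0,0,1],
  ],
  grip_force=40,
)

```text
time_s: 2.65
position: [0.5518, 0.2937, 0.1022]
tool_rot: [[-0.901, 0.433, -0.001], [0.433, 0.901, -0.0], [0.001, -0.001, -1.0]]
ft_force: [-0.3, 0.4, -0.2]
grip_width: 0.0858
gripper_force: 0.0
```

apply_moves(
  series=[
    [0,0,0,0,0,0,0],
    [0,0,0,0,0,0,0],
    [0,0,0,0,0,0,0],
    [0,0,0,0,0,0,0],
    [0,0,0,0,0,0,0],
    [0,0,0,0,0,0,0],
    [0,0,0,0,0,0,0],
    [0,0,0,0,0,0,0],
  ],
)

```text
time_s: 3.65
position: [0.5521, 0.2936, 0.1026]
tool_rot: [[-0.901, 0.434, 0.0], [0.434, 0.901, 0.0], [-0.0, 0.0, -1.0]]
ft_force: [-1.2, -1.2, 4.7]
grip_width: 0.0194
gripper_force: 44.5
```

apply_moves(
  series=[
    [0,0,-5,0,0,0,0],
    [0,0,-15,0,0,0,0],
    [0,0,-30,0,0,0,0],
    [0,0,-35,0,0,0,0],
    [0,0,-25,0,0,0,0],
    [0,0,-10,0,0,0,0],
    [-15,-40,0,0,0,0,0],
    [-20,-55,0,0,0,0,0],
    [-20,-55,0,0,0,0,0],
    [-20,-50,0,0,0,0,0],
    [-10,-28,0,0,0,0,0],
    [0,0,0,0,0,0,0],
  ],
)

```text
time_s: 5.15
position: [0.5294, 0.0497, 0.222]
tool_rot: [[-0.9, 0.437, -0.001], [0.437, 0.9, 0.0], [0.001, -0.0, -1.0]]
ft_force: [-0.2, 0.4, -1.2]
grip_width: 0.0195
gripper_force: 44.0
```

Run:
```python
from h import *
d=snap("w2");P=wcloud(d);print(d["pos"],d["R"][:,0])
print("dock",rrect(box(P,(518,-10),120,60,72)[0]))
H,S,V=cv2.split(cv2.cvtColor(d["frame"],cv2.COLOR_RGB2HSV));m=box(P,(518,-10),120,55,74)[1]&(S>120)&(H<18);print("mouth",rrect(P[m]))
print("red",rrect(box(P,(474,-268),40,95,112)[0]))
# feeler parts in tool coords
T=(P-d["pos"])@d["R"]
for lo,hi in((-.1,-.03),(-.03,.0),(.015,.022),(.03,.065),(.068,.1)):
    q=T[(abs(T[...,0])<.03)&(abs(T[...,1])<.03)&(T[...,2]>lo)&(T[...,2]<hi)]
    if len(q):print(lo,len(q),np.round(q.min(0)*1000,1),np.round(q.max(0)*1000,1),np.round(np.median(q,0)*1000,1))
```

```text
[0.52936614 0.04967617 0.2220016 ] [-0.89959586  0.43672224  0.00098247]
dock (10812, (array([517.9,  -9. ]), array([187.1,  71.7]), 75.9), 'zmed', np.float64(65.5))
mouth (1498, (array([517.9,  -9. ]), array([154.4,  34.5]), 75.8), 'zmed', np.float64(63.6))
red (566, (array([ 474.5, -266. ]), array([35.2, 37.2]), 18.8), 'zmed', np.float64(104.2))
-0.1 20065 [ -13.2  -30.  -100. ] [ 22.3  30.  -30. ] [ 12.7   0.2 -79.3]
-0.03 2769 [  4.5 -22.9 -30. ] [13.  24.2 -0. ] [  7.6   0.6 -18.2]
0.015 874 [ -1.8 -17.4  15.1] [15.1 16.8 21.9] [ 8.7  0.7 17.8]
0.03 64 [-0.7 -4.9 55.7] [ 3.3  5.8 65. ] [ 2.3  0.1 60.9]
0.068 61 [-3.2 -3.9 68.2] [ 2.6  5.9 91.1] [-0.2  0.  83.2]
```

View pics/w2.png

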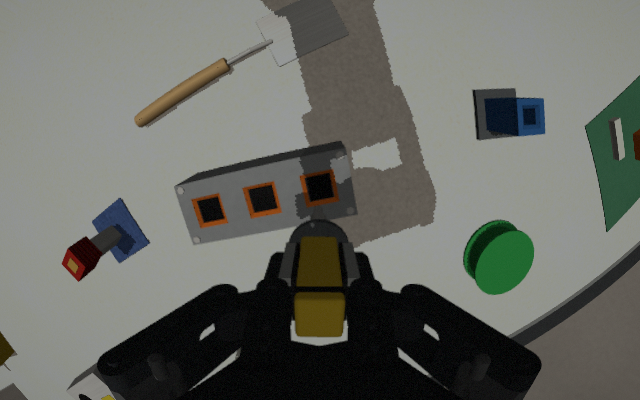

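apply_moves(
  series=[
    [-0.4,1,20,0,0,0,0],
    [0,0,20,0,0,0,0],
    [0,0,17,0,0,0,0],
    [0,0,6,0,0,0,0],
    [0,0,6,0,0,0,0],
    [0,0,6,0,0,0,0],
    [0,0,6,0,0,0,0],
    [0,0,6,0,0,0,0],
    [0,0,2,0,0,0,0],
    [0,0,2,0,0,0,0],
    [0,0,0,0,0,0,0],
    [0,0,0,0,0,0,0],
  ],
)

```text
time_s: 6.7
position: [0.5302, 0.0521, 0.1312]
tool_rot: [[-0.901, 0.434, -0.001], [0.434, 0.901, 0.0], [0.001, -0.0, -1.0]]
ft_force: [-0.7, -0.4, -0.8]
grip_width: 0.0195
gripper_force: 43.9
```

apply_moves(
  series=[
    [0,0,2,0,0,0,0],
    [0,0,2,0,0,0,0],
    [0,0,0,0,0,0,0],
    [0,0,0,0,0,0,0],
  ],
)

```text
time_s: 7.2
position: [0.5303, 0.052, 0.1272]
tool_rot: [[-0.901, 0.434, -0.001], [0.434, 0.901, 0.0], [0.001, -0.0, -1.0]]
ft_force: [-1.5, -0.0, -1.7]
grip_width: 0.0192
gripper_force: 43.9
```

apply_moves(
  series=[
    [0,0,2,0,0,0,0],
    [0,0,2,0,0,0,0],
    [0,0,1,0,0,0,0],
    [0,0,1,0,0,0,0],
    [0,0,1,0,0,0,0],
    [0,0,0,0,0,0,0],
    [0,0,0,0,0,0,0],
  ],
)

```text
time_s: 8.07
position: [0.5305, 0.052, 0.1204]
tool_rot: [[-0.901, 0.434, 0.0], [0.434, 0.901, -0.0], [-0.0, 0.0, -1.0]]
ft_force: [-1.1, 0.7, 1.0]
grip_width: 0.0194
gripper_force: 44.2
```

apply_moves(
  series=[
    [0,0,0.5,0,0,0,0],
    [0,0,0.5,0,0,0,0],
    [0,0,0,0,0,0,0],
    [0,0,0,0,0,0,0],
  ],
)

```text
time_s: 8.57
position: [0.5305, 0.052, 0.1194]
tool_rot: [[-0.901, 0.434, 0.0], [0.434, 0.901, -0.0], [-0.0, 0.0, -1.0]]
ft_force: [-0.8, -0.7, 2.5]
grip_width: 0.0194
gripper_force: 44.3
```

apply_moves(
  series=[
    [0,0,-15,0,0,0,0],
    [0,0,-30,0,0,0,0],
    [0,0,-15,0,0,0,0],
    [0,0,0,0,0,0,0],
    [-6.2,-30.2,0,0,0,0,0],
    [-6.2,-30.2,0,0,0,0,0],
    [0,0,0,0,0,0,0],
    [0,0,0,0,0,0,0],
  ],
)

```text
time_s: 9.57
position: [0.5152, -0.0074, 0.1786]
tool_rot: [[-0.901, 0.434, -0.001], [0.434, 0.901, 0.001], [0.001, 0.0, -1.0]]
ft_force: [-0.1, 0.5, -1.5]
grip_width: 0.0194
gripper_force: 44.0
```

apply_moves(
  series=[
    [0,0,15,0,0,0,0],
    [0,0,6,0,0,0,0],
    [0,0,6,0,0,0,0],
    [0,0,6,0,0,0,0],
    [0,0,6,0,0,0,0],
    [0,0,6,0,0,0,0],
    [0,0,4,0,0,0,0],
    [0,0,2,0,0,0,0],
    [0,0,1,0,0,0,0],
    [0,0,0,0,0,0,0],
    [0,0,0,0,0,0,0],
  ],
)

```text
time_s: 10.95
position: [0.5154, -0.0078, 0.1275]
tool_rot: [[-0.901, 0.434, 0.0], [0.434, 0.901, -0.0], [-0.0, -0.0, -1.0]]
ft_force: [-2.4, 1.0, 1.8]
grip_width: 0.0195
gripper_force: 44.3
```

apply_moves(
  series=[
    [0,0,1,0,0,0,0],
    [0,0,1,0,0,0,0],
    [0,0,0,0,0,0,0],
    [0,0,0,0,0,0,0],
  ],
)

```text
time_s: 11.45
position: [0.5154, -0.0078, 0.1254]
tool_rot: [[-0.901, 0.434, 0.0], [0.434, 0.901, -0.0], [-0.0, -0.0, -1.0]]
ft_force: [-2.3, -0.3, 2.4]
grip_width: 0.0195
gripper_force: 44.4
```

apply_moves(
  series=[
    [0,0,0,0,0,0,0],
  ],
)

```text
time_s: 11.58
position: [0.5154, -0.0078, 0.1254]
tool_rot: [[-0.901, 0.434, 0.0], [0.434, 0.901, -0.0], [-0.0, -0.0, -1.0]]
ft_force: [-2.2, 0.7, 2.5]
grip_width: 0.0196
gripper_force: 44.4
```

apply_moves(
  series=[
    [0,0,-15,0,0,0,0],
    [0,0,-25,0,0,0,0],
    [0,0,-13,0,0,0,0],
    [0,0,0,0,0,0,0],
    [-6,-29.4,0,0,0,0,0],
    [-6,-29.4,0,0,0,0,0],
    [0,0,0,0,0,0,0],
    [0,0,0,0,0,0,0],
  ],
)

```text
time_s: 12.58
position: [0.5006, -0.0655, 0.1777]
tool_rot: [[-0.901, 0.434, -0.001], [0.434, 0.901, 0.001], [0.001, 0.0, -1.0]]
ft_force: [0.3, -0.3, -0.0]
grip_width: 0.0197
gripper_force: 44.0
```

apply_moves(
  series=[
    [0,0,15,0,0,0,0],
    [0,0,6,0,0,0,0],
    [0,0,6,0,0,0,0],
    [0,0,6,0,0,0,0],
    [0,0,6,0,0,0,0],
    [0,0,6,0,0,0,0],
    [0,0,4,0,0,0,0],
    [0,0,2,0,0,0,0],
    [0,0,1,0,0,0,0],
    [0,0,0,0,0,0,0],
    [0,0,0,0,0,0,0],
  ],
)

```text
time_s: 13.95
position: [0.5006, -0.0659, 0.1263]
tool_rot: [[-0.901, 0.434, -0.0], [0.434, 0.901, 0.0], [0.0, -0.0, -1.0]]
ft_force: [-1.0, -0.2, -1.5]
grip_width: 0.0193
gripper_force: 43.9
```

Free past 30 mm. Go on past 36 mm with a pause to check the force.

apply_moves(
  series=[
    [0,0,2,0,0,0,0],
    [0,0,2,0,0,0,0],
    [0,0,2,0,0,0,0],
    [0,0,1,0,0,0,0],
    [0,0,0,0,0,0,0],
    [0,0,0,0,0,0,0],
  ],
)

```text
time_s: 14.7
position: [0.5006, -0.0659, 0.1193]
tool_rot: [[-0.901, 0.434, -0.0], [0.434, 0.901, 0.0], [0.0, -0.0, -1.0]]
ft_force: [-1.4, 0.5, -1.4]
grip_width: 0.0193
gripper_force: 43.9
```

apply_moves(
  series=[
    [0,0,0,0,0,0,0],
  ],
)

```text
time_s: 14.82
position: [0.5006, -0.066, 0.1193]
tool_rot: [[-0.901, 0.434, -0.0], [0.434, 0.901, 0.0], [0.0, -0.0, -1.0]]
ft_force: [-1.2, -0.4, -1.4]
grip_width: 0.0197
gripper_force: 43.9
```

apply_moves(
  series=[
    [0,0,3,0,0,0,0],
    [0,0,3,0,0,0,0],
    [0,0,3,0,0,0,0],
    [0,0,2,0,0,0,0],
    [0,0,1.5,0,0,0,0],
    [0,0,1.5,0,0,0,0],
    [0,0,1.5,0,0,0,0],
    [0,0,0,0,0,0,0],
    [0,0,0,0,0,0,0],
  ],
)

```text
time_s: 15.95
position: [0.5007, -0.066, 0.1038]
tool_rot: [[-0.901, 0.434, 0.0], [0.434, 0.901, -0.0], [-0.0, -0.0, -1.0]]
ft_force: [-1.1, -0.8, 1.0]
grip_width: 0.0192
gripper_force: 44.2
```

apply_moves(
  series=[
    [0,0,0,0,0,0,0],
    [0,0,0,0,0,0,0],
  ],
)

```text
time_s: 16.2
position: [0.5007, -0.066, 0.1038]
tool_rot: [[-0.901, 0.434, 0.0], [0.434, 0.901, -0.0], [-0.0, -0.0, -1.0]]
ft_force: [-0.8, 0.0, 0.5]
grip_width: 0.0194
gripper_force: 44.2
```

apply_moves(
  series=[
    [0,0,-10,0,0,0,0],
    [0,0,-30,0,0,0,0],
    [0,0,-40,0,0,0,0],
    [0,0,-30,0,0,0,0],
    [0,0,-8,0,0,0,0],
    [9.4,25.7,0,0,0,0,0],
    [16,51,0,0,0,0,0],
    [17,54,0,0,0,0,0],
    [17,54,0,0,0,0,0],
    [17,54,0,0,0,0,0],
    [17,54,0,0,0,0,0],
    [10,33,0,0,0,0,0],
  ],
)

```text
time_s: 17.7
position: [0.5484, 0.2748, 0.2204]
tool_rot: [[-0.902, 0.432, -0.002], [0.432, 0.902, -0.0], [0.002, -0.001, -1.0]]
ft_force: [0.3, -0.1, -1.1]
grip_width: 0.0191
gripper_force: 43.6
```

apply_moves(
  series=[
    [6,20,0,0,0,0,0],
    [0,0,0,0,0,0,0],
    [0,0,0,0,0,0,0],
  ],
)

```text
time_s: 18.08
position: [0.552, 0.2923, 0.2212]
tool_rot: [[-0.901, 0.434, -0.001], [0.434, 0.901, -0.001], [0.001, -0.001, -1.0]]
ft_force: [-0.2, 0.5, -0.9]
grip_width: 0.0192
gripper_force: 43.6
```

Run:
```python
from h import *
d=snap("w3");P=wcloud(d);print(d["pos"],d["R"][:,0])
print("standbase",rrect(box(P,(554.6,291.7),45,4,30)[0]),"top",rrect(box(P,(554.6,291.7),40,76,86)[0]))
T=(P-d["pos"])@d["R"]
for lo,hi in((.015,.022),(.04,.067),(.068,.1)):
    q=T[(abs(T[...,0])<.03)&(abs(T[...,1])<.03)&(T[...,2]>lo)&(T[...,2]<hi)]
    if len(q):print(lo,len(q),np.round(q.min(0)*1000,1),np.round(q.max(0)*1000,1),np.round(np.median(q,0)*1000,1))
plan([552.2,292.9,125],None,0,2)
```

```text
[0.55201558 0.29227378 0.22115278] [-9.00770542e-01  4.34294689e-01  7.43551079e-04]
standbase (1336, (array([554.8, 292. ]), array([64.8, 65.3]), 73.4), 'zmed', np.float64(8.0)) top (1314, (array([554.4, 291.6]), array([40.5, 41.1]), 71.7), 'zmed', np.float64(79.6))
0.015 884 [ -1.8 -16.7  15. ] [15.1 17.5 22. ] [ 8.9  0.1 17.9]
0.04 78 [-0.5 -5.  54.2] [ 3.5  5.8 67. ] [ 2.5  0.1 61.2]
0.068 62 [-1.6 -3.1 68.1] [ 2.6  5.9 91.9] [ 0.1  0.4 82.4]
from [552.1 292.1 221.4] yaw 154.23 F [ 1.22  0.28 -1.7 ] t 18.125 w 19.3 gf 43.6 q6 -47.2
tilt [-8.e-04 -5.e-04 -1.e+00]
[0.0, 0.0, 48.0, 0, 0, -0.0, 0]
[0.3, 0.8, 48.4, 0, 0, -0.0, 0]
```

apply_moves(
  series=[
    [0.3,0.8,15,0,0,0,0],
    [0,0,15,0,0,0,0],
    [0,0,12,0,0,0,0],
    [0,0,12,0,0,0,0],
    [0,0,12,0,0,0,0],
    [0,0,12,0,0,0,0],
    [0,0,12,0,0,0,0],
    [0,0,12,0,0,0,0],
    [0,0,10,0,0,0,0],
    [0,0,4,0,0,0,0],
    [0,0,2,0,0,0,0],
    [0,0,0,0,0,0,0],
  ],
)

```text
time_s: 19.62
position: [0.5524, 0.2939, 0.104]
tool_rot: [[-0.901, 0.434, 0.0], [0.434, 0.901, 0.0], [-0.0, 0.0, -1.0]]
ft_force: [0.7, -0.1, -0.6]
grip_width: 0.0192
gripper_force: 43.7
```

apply_moves(
  series=[
    [0,0,0.5,0,0,0,0],
    [0,0,0,0,0,0,0],
  ],
)

```text
time_s: 19.88
position: [0.5523, 0.2938, 0.1035]
tool_rot: [[-0.901, 0.434, 0.0], [0.434, 0.901, 0.0], [-0.0, 0.0, -1.0]]
ft_force: [-0.2, -0.5, -0.7]
grip_width: 0.0192
gripper_force: 43.7
```

apply_moves(
  series=[
    [0,0,0.5,0,0,0,0],
    [0,0,0,0,0,0,1],
    [0,0,0,0,0,0,1],
    [0,0,0,0,0,0,1],
    [0,0,0,0,0,0,1],
    [0,0,0,0,0,0,1],
    [0,0,0,0,0,0,1],
    [0,0,-20,0,0,0,1],
    [0,0,-40,0,0,0,1],
    [0,0,-50,0,0,0,1],
    [0,0,-20,0,0,0,1],
  ],
)

```text
time_s: 21.25
position: [0.5528, 0.294, 0.2361]
tool_rot: [[-0.901, 0.434, 0.005], [0.434, 0.901, 0.001], [-0.003, 0.003, -1.0]]
ft_force: [0.4, -0.1, -0.4]
grip_width: 0.0854
gripper_force: 0.0
```

Run:
```python
from h import *
d=snap("w4");P=wcloud(d)
print("feeler",rrect(box(P,(555,290),30,138,160)[0]))
plan([474.5,-240,230],109,1,12)
```

```text
feeler (673, (array([555.5, 293.1]), array([19.3, 21.1]), 64.2), 'zmed', np.float64(147.6))
from [553.2 294.1 237.6] yaw 154.28 F [ 0.03 -0.82  2.37] t 21.3 w 85.3 gf 0.0 q6 -47.1
tilt [ 0.0067  0.002  -1.    ]
[-13.0, -43.0, 1.0, 0, 0, 4.0, 1]
[-17.0, -42.0, 0.0, 0, 0, 4.0, 1]
[-19.0, -41.0, 1.0, 0, 0, 3.0, 1]
[-21.0, -39.0, 1.0, 0, 0, 4.0, 1]
[-24.0, -38.0, 0.0, 0, 0, 4.0, 1]
[-27.0, -36.0, 1.0, 0, 0, 4.0, 1]
[-29.0, -35.0, 0.0, 0, 0, 3.0, 1]
[-31.0, -32.0, 1.0, 0, 0, 4.0, 1]
[-33.0, -31.0, 1.0, 0, 0, 4.0, 1]
[-35.0, -28.0, 0.0, 0, 0, 4.0, 1]
[-37.0, -25.0, 1.0, 0, 0, 4.0, 1]
[-39.0, -23.4, 0.6, 0, 0, 3.3, 1]
```

apply_moves(
  series=[
    [-14,-43,0,0,0,4,1],
    [-17,-42,0,0,0,4,1],
    [-19,-41,1,0,0,3,1],
    [-21,-39,1,0,0,4,1],
    [-24,-38,0,0,0,4,1],
    [-27,-36,1,0,0,4,1],
    [-29,-35,0,0,0,3,1],
    [-31,-32,1,0,0,4,1],
    [-33,-31,1,0,0,4,1],
    [-35,-28,0,0,0,4,1],
    [-37,-25,1,0,0,4,1],
    [-39,-23,1,0,0,3.3,1],
  ],
)

```text
time_s: 22.8
position: [0.4742, -0.2419, 0.2251]
tool_rot: [[-0.323, 0.946, -0.001], [0.946, 0.323, 0.001], [0.001, -0.0, -1.0]]
ft_force: [1.0, -0.3, -0.4]
grip_width: 0.0855
gripper_force: 0.0
```

apply_moves(
  series=[
    [-13,-4,0,0,0,0,1],
    [-13,-4,0,0,0,0,1],
    [0,0,0,0,0,0,1],
  ],
)

```text
time_s: 23.18
position: [0.4759, -0.2677, 0.2256]
tool_rot: [[-0.326, 0.945, -0.0], [0.945, 0.326, 0.0], [0.0, -0.0, -1.0]]
ft_force: [1.0, 0.5, -0.0]
grip_width: 0.0854
gripper_force: 0.0
```

Run:
```python
from h import *
d=snap("w5");P=wcloud(d)
Q=box(P,(474.5,-266),40,98,112)[0];print("red",rrect(Q))
Q=box(P,(474.5,-266),45,5,50)[0];print("plug",len(Q),Q.min(0),Q.max(0))
c=rect(box(P,(474.5,-266),40,98,112)[0][:,:2])[0]
plan([c[0],c[1],71],109,1,6)
print("feeler",rrect(box(P,(555,290),30,138,160)[0]))
```

```text
red (1489, (array([ 474.6, -266.7]), array([33.8, 35. ]), 19.6), 'zmed', np.float64(104.9))
plug 113 [ 0.43968156 -0.26458771  0.00505758] [ 0.48161374 -0.23954407  0.03665242]
from [ 475.9 -267.1  225.7] yaw 109.03 F [-0.31  0.25  0.52] t 23.225 w 85.6 gf 0.0 q6 -60.8
tilt [-2.e-04  4.e-04 -1.e+00]
[0.0, -0.0, 26.0, 0, 0, 0.0, 1]
[0.0, -0.0, 26.0, 0, 0, 0.0, 1]
[0.0, -1.0, 25.0, 0, 0, 0.0, 1]
[1.0, 0.0, 26.0, 0, 0, 0.0, 1]
[-0.0, 0.0, 26.0, 0, 0, 0.0, 1]
[-0.2, -0.0, 25.7, 0, 0, 0.0, 1]
feeler (0, (array([0., 0.]), array([0., 0.]), 0.0), 'zmed', np.float64(nan))
  return _methods._mean(a, axis=axis, dtype=dtype,
  ret = ret.dtype.type(ret / rcount)
```

View pics/w5.png

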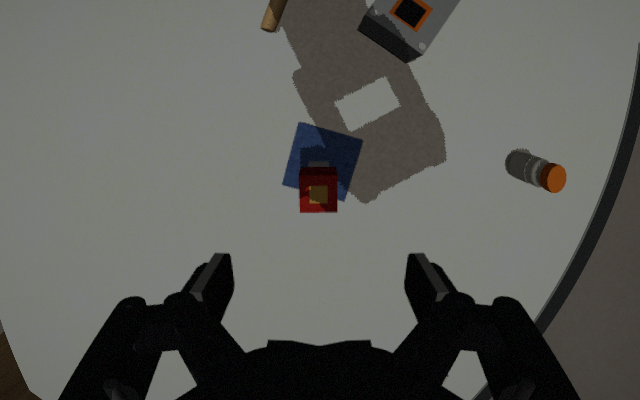

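The red head sits at (319,190) with its sides square to the fingers, clear of the glue jar at (552,178). Descend and grip.

apply_moves(
  series=[
    [0.7,-1.2,30,0,0,0,1],
    [0,0,30,0,0,0,1],
    [0,0,30,0,0,0,1],
    [0,0,30,0,0,0,1],
    [0,0,25,0,0,0,1],
    [0,0,10,0,0,0,1],
    [0,0,0,0,0,0,1],
    [0,0,0,0,0,0,0],
    [0,0,0,0,0,0,0],
    [0,0,0,0,0,0,0],
    [0,0,0,0,0,0,0],
    [0,0,0,0,0,0,0],
  ],
  grip_force=50,
)

```text
time_s: 24.72
position: [0.4745, -0.2677, 0.0715]
tool_rot: [[-0.325, 0.946, 0.001], [0.946, 0.325, -0.001], [-0.001, 0.001, -1.0]]
ft_force: [-0.3, 1.1, 6.2]
grip_width: 0.0332
gripper_force: 49.8
```

apply_moves(
  series=[
    [0,0,0,0,0,0,0],
    [0,0,0,0,0,0,0],
    [0,0,0,0,0,0,0],
  ],
)

```text
time_s: 25.1
position: [0.4745, -0.2677, 0.0715]
tool_rot: [[-0.325, 0.946, 0.001], [0.946, 0.325, -0.001], [-0.001, 0.001, -1.0]]
ft_force: [-0.3, 0.6, 5.6]
grip_width: 0.033
gripper_force: 49.8
```

Run:
```python
from h import *
plan([0,0,0],None,0,1)
```

```text
from [ 474.5 -267.7   71.5] yaw 108.98 F [-0.35  0.59  5.63] t 25.1 w 33.0 gf 49.8 q6 -60.9
tilt [ 8.e-04 -7.e-04 -1.e+00]
[407.5, -361.6, 71.5, 0, 0, -0.0, 0]
```

apply_moves(
  series=[
    [0,0,-10,0,0,0,0],
    [0,0,-30,0,0,0,0],
    [0,0,-40,0,0,0,0],
    [0,0,-25,0,0,0,0],
    [0,0,-5,0,0,0,0],
  ],
)

```text
time_s: 25.72
position: [0.4746, -0.2678, 0.1824]
tool_rot: [[-0.325, 0.946, 0.002], [0.946, 0.325, -0.002], [-0.003, 0.001, -1.0]]
ft_force: [0.3, 0.1, -1.7]
grip_width: 0.0337
gripper_force: 49.8
```

Run:
```python
from h import *
plan([503.2,-68,185],75.9,0,10)
```

```text
from [ 474.6 -267.8  182.4] yaw 108.98 F [ 0.32  0.13 -1.68] t 25.725 w 33.7 gf 49.8 q6 -60.9
tilt [ 0.0021 -0.002  -1.    ]
[18.0, 9.0, -0.0, 0, 0, 3.0, 0]
[18.0, 8.0, -1.0, 0, 0, 4.0, 0]
[19.0, 7.0, 0.0, 0, 0, 3.0, 0]
[20.0, 6.0, -0.0, 0, 0, 3.0, 0]
[19.0, 5.0, -0.0, 0, 0, 4.0, 0]
[20.0, 4.0, -1.0, 0, 0, 3.0, 0]
[20.0, 2.0, 0.0, 0, 0, 3.0, 0]
[20.0, 2.0, -0.0, 0, 0, 3.0, 0]
[20.0, 0.0, -0.0, 0, 0, 4.0, 0]
[20.6, -1.0, -0.6, 0, 0, 3.1, 0]
```

apply_moves(
  series=[
    [18,9,0,0,0,3,0],
    [18,8,-1,0,0,4,0],
    [19,7,0,0,0,3,0],
    [20,6,0,0,0,3,0],
    [19,5,0,0,0,4,0],
    [20,4,-1,0,0,3,0],
    [20,2,0,0,0,3,0],
    [20,2,0,0,0,3,0],
    [20,0,0,0,0,4,0],
    [20.6,-1,0,0,0,3.1,0],
    [0,0,0,0,0,0,0],
    [0,0,0,0,0,0,0],
  ],
)

```text
time_s: 27.22
position: [0.5026, -0.0681, 0.1822]
tool_rot: [[0.243, 0.97, -0.001], [0.97, -0.243, 0.0], [-0.0, -0.001, -1.0]]
ft_force: [0.5, -0.2, -1.9]
grip_width: 0.0335
gripper_force: 49.8
```

Run:
```python
from h import *
d=snap("w6");P=wcloud(d)
plan([503.2,-67.2,185],75.9,0,1)
print("dock",rrect(box(P,(518,-10),120,60,72)[0]))
H,S,V=cv2.split(cv2.cvtColor(d["frame"],cv2.COLOR_RGB2HSV));m=box(P,(518,-10),120,55,74)[1]&(S>120)&(H<18);print("mouth",rrect(P[m]))
T=(P-d["pos"])@d["R"]
for lo,hi in((-.034,-.02),(-.02,0),(.0,.006),(.01,.04),(.04,.069)):
    q=T[(abs(T[...,0])<.03)&(abs(T[...,1])<.03)&(T[...,2]>lo)&(T[...,2]<hi)]
    if len(q):print(lo,len(q),np.round(np.percentile(q,2,axis=0)*1000,1),np.round(np.percentile(q,98,axis=0)*1000,1),np.round(np.median(q,0)*1000,1))
```

```text
from [502.7 -68.3 182.4] yaw 75.89 F [ 0.23 -0.33 -0.76] t 27.275 w 33.7 gf 49.8 q6 -7.0
tilt [-8.e-04  1.e-04 -1.e+00]
[1.2, 0.2, -2.6, 0, 0, -0.0, 0]
dock (15738, (array([518. ,  -8.7]), array([186.9,  71.1]), 75.7), 'zmed', np.float64(65.6))
mouth (2012, (array([518. ,  -8.1]), array([152.7,  34.2]), 75.7), 'zmed', np.float64(63.7))
-0.034 6052 [-15.6 -25.7 -33.9] [ 17.7  25.4 -21. ] [  8.2  -0.8 -33. ]
-0.02 1819 [  7.3 -28.7 -19.6] [17.9 27.6 -0.6] [ 17.1  -0.8 -11.5]
0.0 286 [ 16.6 -17.1   0.1] [17.9 15.1  5.8] [17.3 -0.8  3.5]
0.01 481 [ 11.6 -11.8  19. ] [12.9 10.6 38.7] [12.3 -0.8 28.1]
0.04 457 [ 11.5 -12.1  40.2] [12.9 10.9 66.5] [12.2 -0.7 52.1]
```

View pics/w6.png

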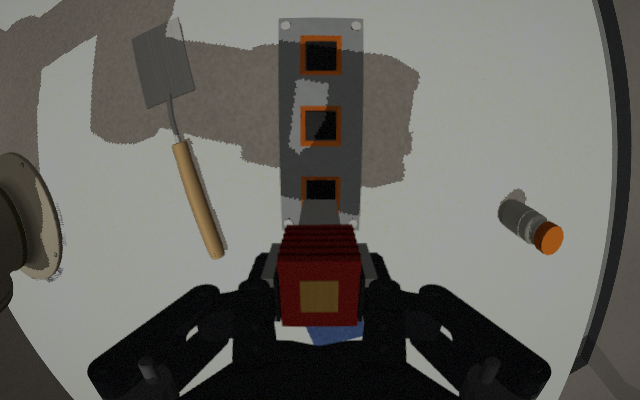

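apply_moves(
  series=[
    [0.9,0.6,15,0,0,0,0],
    [0,0,15,0,0,0,0],
    [0,0,10,0,0,0,0],
    [0,0,5,0,0,0,0],
    [0,0,3,0,0,0,0],
    [0,0,2,0,0,0,0],
    [0,0,1,0,0,0,0],
    [0,0,0,0,0,0,0],
    [0,0,0,0,0,0,0],
  ],
)

```text
time_s: 28.4
position: [0.5037, -0.067, 0.132]
tool_rot: [[0.244, 0.97, 0.0], [0.97, -0.244, -0.0], [-0.0, 0.0, -1.0]]
ft_force: [0.2, 0.1, -1.7]
grip_width: 0.0338
gripper_force: 49.8
```

apply_moves(
  series=[
    [0,0,1,0,0,0,0],
    [0,0,1,0,0,0,0],
    [0,0,1,0,0,0,0],
    [0,0,0,0,0,0,0],
  ],
)

```text
time_s: 28.9
position: [0.5036, -0.067, 0.129]
tool_rot: [[0.244, 0.97, 0.0], [0.97, -0.244, -0.0], [-0.0, 0.0, -1.0]]
ft_force: [-2.0, -0.3, 2.9]
grip_width: 0.0332
gripper_force: 50.4
```

apply_moves(
  series=[
    [0,-0.3,0,0,0,0,0],
    [0,0,1,0,0,0,0],
    [0,0,1,0,0,0,0],
    [0,0,0,0,0,0,0],
  ],
)

```text
time_s: 29.4
position: [0.5035, -0.067, 0.1269]
tool_rot: [[0.244, 0.97, 0.0], [0.97, -0.244, -0.0], [-0.0, 0.0, -1.0]]
ft_force: [-1.1, -0.2, 3.7]
grip_width: 0.0335
gripper_force: 50.4
```

apply_moves(
  series=[
    [0,0,1,0,0,0,0],
    [0,0,1,0,0,0,0],
    [0,0,0,0,0,0,0],
  ],
)

```text
time_s: 29.78
position: [0.503, -0.0668, 0.1245]
tool_rot: [[0.244, 0.97, -0.001], [0.97, -0.244, 0.0], [0.0, -0.001, -1.0]]
ft_force: [-2.9, 1.3, 2.3]
grip_width: 0.0332
gripper_force: 50.2
```

apply_moves(
  series=[
    [0,0,1.5,0,0,0,0],
    [0,0,1.5,0,0,0,0],
    [0,0,1.5,0,0,0,0],
    [0,0,1.5,0,0,0,0],
    [0,0,0,0,0,0,0],
  ],
)

```text
time_s: 30.4
position: [0.5031, -0.0669, 0.1185]
tool_rot: [[0.244, 0.97, -0.001], [0.97, -0.244, 0.0], [0.0, -0.001, -1.0]]
ft_force: [-2.6, 0.3, -0.8]
grip_width: 0.0336
gripper_force: 49.9
```

apply_moves(
  series=[
    [0,0,1.5,0,0,0,0],
    [0,0,1.5,0,0,0,0],
    [0,0,1.5,0,0,0,0],
    [0,0,1.5,0,0,0,0],
    [0,0,0,0,0,0,0],
  ],
)

```text
time_s: 31.02
position: [0.5033, -0.0669, 0.1126]
tool_rot: [[0.244, 0.97, -0.0], [0.97, -0.244, 0.0], [0.0, -0.0, -1.0]]
ft_force: [-1.9, -0.4, -1.3]
grip_width: 0.0331
gripper_force: 49.9
```

apply_moves(
  series=[
    [0,0,2.5,0,0,0,0],
    [0,0,2.5,0,0,0,0],
    [0,0,2.5,0,0,0,0],
    [0,0,2.5,0,0,0,0],
    [0,0,2.5,0,0,0,0],
    [0,0,2.5,0,0,0,0],
    [0,0,0,0,0,0,0],
  ],
)

```text
time_s: 31.9
position: [0.5032, -0.0669, 0.0976]
tool_rot: [[0.244, 0.97, -0.001], [0.97, -0.244, 0.0], [0.0, -0.001, -1.0]]
ft_force: [-1.5, 0.5, -2.2]
grip_width: 0.0333
gripper_force: 49.9
```

apply_moves(
  series=[
    [0,0,2.5,0,0,0,0],
    [0,0,2.5,0,0,0,0],
    [0,0,2.5,0,0,0,0],
    [0,0,2.5,0,0,0,0],
    [0,0,2,0,0,0,0],
    [0,0,2,0,0,0,0],
    [0,0,0,0,0,0,0],
  ],
)

```text
time_s: 32.78
position: [0.5032, -0.0669, 0.0836]
tool_rot: [[0.244, 0.97, -0.001], [0.97, -0.244, 0.0], [0.0, -0.001, -1.0]]
ft_force: [-2.0, 0.0, -2.5]
grip_width: 0.0335
gripper_force: 49.8
```

apply_moves(
  series=[
    [0,0,1,0,0,0,0],
    [0,0,1,0,0,0,0],
    [0,0,1,0,0,0,0],
    [0,0,0,0,0,0,0],
  ],
)

```text
time_s: 33.28
position: [0.5033, -0.0669, 0.0807]
tool_rot: [[0.244, 0.97, -0.0], [0.97, -0.244, 0.0], [-0.0, -0.0, -1.0]]
ft_force: [-0.9, 0.3, -2.0]
grip_width: 0.0334
gripper_force: 49.8
```

apply_moves(
  series=[
    [0,0,0.5,0,0,0,0],
    [0,0,0.5,0,0,0,0],
    [0,0,0,0,0,0,0],
  ],
)

```text
time_s: 33.65
position: [0.5034, -0.0669, 0.08]
tool_rot: [[0.244, 0.97, 0.0], [0.97, -0.244, -0.0], [-0.0, 0.0, -1.0]]
ft_force: [-0.9, 0.0, 1.3]
grip_width: 0.0332
gripper_force: 50.3
```

Contact at the right height with a 3 N rise, so the cartridge is on the floor. Release and withdraw.

apply_moves(
  series=[
    [0,0,0.4,0,0,0,0],
    [0,0,0,0,0,0,0],
    [0,0,0,0,0,0,1],
    [0,0,0,0,0,0,1],
    [0,0,0,0,0,0,1],
    [0,0,0,0,0,0,1],
    [0,0,0,0,0,0,1],
    [0,0,0,0,0,0,1],
    [0,0,-15,0,0,0,1],
    [0,0,-40,0,0,0,1],
    [0,0,-50,0,0,0,1],
    [0,0,-40,0,0,0,1],
  ],
)

```text
time_s: 35.15
position: [0.5034, -0.0669, 0.2264]
tool_rot: [[0.244, 0.97, 0.001], [0.97, -0.244, -0.0], [-0.0, 0.001, -1.0]]
ft_force: [0.8, 0.3, 0.0]
grip_width: 0.0852
gripper_force: 0.0
```

Run:
```python
from h import *
from rig import get_image
d=snap("w7");P=wcloud(d)
print("red",rrect(box(P,(503,-67),40,106,125)[0]),"dock",np.median(box(P,(518,-10),90,60,72)[0][:,2]))
print("feeler",rrect(box(P,(555,291),30,138,160)[0]))
t=get_image("top");cv2.imwrite("pics/top7.png",t["frame"][:,:,::-1]);C=cloud(t)
print("top red",rrect(box(C,(503,-67),30,106,125)[0]),"feeler",rrect(box(C,(555,291),30,138,160)[0]))
```

```text
red (1586, (array([502.5, -66.8]), array([35.1, 34.2]), 75.8), 'zmed', np.float64(113.8)) dock 0.06563242684435942
feeler (0, (array([0., 0.]), array([0., 0.]), 0.0), 'zmed', np.float64(nan))
top red (31, (array([495.6, -51.4]), array([ 7.1, 13.5]), 80.8), 'zmed', np.float64(114.1)) feeler (153, (array([555.8, 291.5]), array([21.1, 19.9]), 64.1), 'zmed', np.float64(147.0))
  return _methods._mean(a, axis=axis, dtype=dtype,
  ret = ret.dtype.type(ret / rcount)
```

View pics/w7.png

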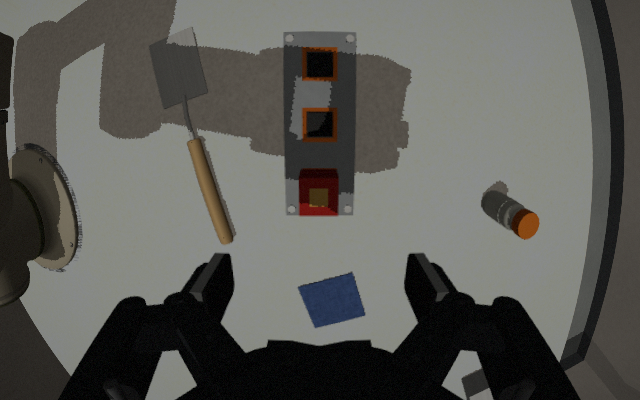

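The picture shows the cartridge head in the bay at (319,193). Its top is at 113.8 mm, against 114 mm expected when fully home. The top camera puts the feeler in its stand, so I'm handing in.

```bash
python3 -c "
from rig import env;print(env.close_job())"
```

```text
the job is handed in; nothing more can be done
None
```

Job handed in, with no verdict returned: the feeler found stubs at about 36 mm and 30 mm and a clear floor in the third bay (the end nearest the mat), it is back in its stand, and the cartridge is fully home there and released.

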